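Put the wax slabs away in the slide-top stock box

ROBOT

A 7-joint arm with a two-finger parallel gripper is mounted at the origin on the work surface. World frame = base frame: x ahead of the robot, y to its left, z up, the work surface at z = 0. Lengths are in mm, angles in rad, forces in N, time in s.
With the tool pointing down it reaches from about 425 to 875 mm from the base axis. Payload 4.7 kg.
Tool frame: the origin (TCP) lies on the centre line of the jaws, within the pads' length; the fingertips stand 19 mm ahead of it and the grasp point (between the pads) is the TCP (ctrl.finger_overhang is the distance from the TCP to the fingertips, in mm); x points along the fingers, z is the direction in which the jaws open and shut, and the axes are right-handed (so a half turn about x gives the same grasp; the last joint's range is limited). The gripper opens to 87 mm and grips with 3 to 60 N. Pads are 19 mm wide; open, the fingers measure 117 mm over their backs; the gripper's body (75 mm by 190 mm) begins 51 mm behind the grasp point.
Start: joints at [0.014, 0.321, -0.07, 1.45, 0.023, 1.371, -0.057], TCP at [650.018, -0.024, 241.587] pointing down, gripper open.
Joint ranges: [-2.86, 2.86], [-0.3, 2.09], [-1.38, 1.24], [0.06, 2.45], [-1.56, 4.7], [0.09, 2.05], [-2.69, 2.69]. Speed limits (rad/s): [2.57, 2.57, 3.14, 3.14, 3.14, 3.14, 3.14].

INTERFACE

Orientations are given as a unit quaternion [x, y, z, w].
In Python, from plant import ctrl, jaws, kinematics, imaging gives the robot as it stands. Calls block until the motion is done:
- ctrl.move_pose(position, orientation): joint-space move of the TCP to a pose.
- ctrl.movel(position, orientation=None, rate=150, guard=None): straight line of the TCP; orientation=None keeps the orientation; rate is the mean speed in mm/s. With guard (N) it stops when the force on the tool has changed by that much, and returns True; else False.
- ctrl.move_joints(angles): joint-space move.
- jaws.grip(opening): finger opening in mm; the grip force is fixed at half the most; returns when the fingers have stopped.
- ctrl.pause(seconds).
- kinematics.inverse_kinematics(position, orientation): joint angles nearest the present ones, or None.
- ctrl.sense(): the state.
- imaging.camera(name): name is "scene" or "side" or "wrist"; returns a dict with "image" (384x512x3 uint8, blue, green, red), "fx", "fy", "cx", "cy" (pixels), "R" (3x3) and "t" (3): a world point X has camera coordinates R X + t; the wrist camera has in their place "mount" (4x4, takes a point from camera to tool coordinates, whose origin is the TCP and whose axes are the tool frame's). Camera axes: x right, y down, z forward; pixel columns grow to the right and rows downward; lengths in mm; the calibration is good to about 2 mm. A picture is of the moment at which its call begins: read the wrist's pose just before it. There is no depth.
A pose or a line that the arm cannot do raises ctrl.MotionError and nothing moves.
- ctrl.close_job(): hands the job in, once; it reports no verdict.
The state is a dict: "clock": time; "qpos": joint angles; "joint_vel": joint speeds; "joint_efforts": joint torques, N m; "ee_pos": TCP position; "orientation": TCP orientation; "contact_force": force on the tool from outside, world axes, zero at the start; "torque": the same for the moment, N m; "gripper_width": finger opening in mm.
Only numpy, scipy, OpenCV 4.12 (cv2) and the standard library are available. Lean on these libraries where they do the work, as an engineer would, in place of code of your own. Each camera call takes 0.05 s, during which the arm holds its last target.

TASK

Put the carving wax away: slide the stock box's cover open, take the stray brass block out of the box's rack and leave it in the steel tray, and stand every green wax slab that is on the bench on its long edge in the box, one to a slot and right down in it. Leave the slab that is already stored in the box, then slide the cover fully shut, without disturbing the other things on the bench.

Things in the scene. Friction and masses are not known exactly. Their poses are not given: they have to be found in the camera images.
- stock_box: light wooden stock box, fixed; origin: centre of its underside on the bench. Outside 156 (its x) by 174 mm (its y), walls 5 mm thick, 48 mm high; inner floor 6 mm up. Floor has six slots, two columns (x = -37.5, +37.5 mm) by three rows (y = -46, 0, +46 mm), each for one slab on its long edge, length along the box's x. Two thin runners, tops 48 mm high, reach back to x = 242 mm.
- cover (a joint): white flat sliding cover of the stock box, 156 x 174 x 6 mm, top 55 mm above the bench; value in m: 0 = fully shut, grows as it slides along the box's +x (away from the robot), 0.160 = fully open, clear of the box. Starts shut or up to 30 mm ajar. About 1.2 N of friction; stays where it is left.
- cover_handle (a point): centre of the top of the black upright grip on the cover: 14 mm thick (box x), 60 mm wide (box y), 26 mm high; point 81 mm above the bench, at box x = -62 mm, y = 0 when shut; moves with the cover. Axes are the box's.
- brass_block: brass block, 52 mm long (its x), 18 mm thick (its y), 34 mm high (its z), origin at its centre, about 0.25 kg; starts standing in one of the box's slots (length along the box's x).
- tray: open dark steel tray with grey lining, fixed, 130 mm (its x) by 120 mm (its y), walls 5 mm thick and 22 mm high, floor 5 mm above the bench; origin: centre of its underside.
- slot0 (a point): centre of the floor of slot 0 of the stock box (box x = -37.5 mm, y = -46 mm, 6 mm above the bench). Slot runs along the box's x, 24 mm wide, 71 mm long, between dark ribs 14 mm high above this floor; a 4 mm cross wall 20 mm high parts the two columns
- slot1 (a point): centre of the floor of slot 1 of the stock box (box x = -37.5 mm, y = 0 mm, 6 mm above the bench). Slot runs along the box's x, 24 mm wide, 71 mm long, between dark ribs 14 mm high above this floor; a 4 mm cross wall 20 mm high parts the two columns
- slot2 (a point): centre of the floor of slot 2 of the stock box (box x = -37.5 mm, y = 46 mm, 6 mm above the bench). Slot runs along the box's x, 24 mm wide, 71 mm long, between dark ribs 14 mm high above this floor; a 4 mm cross wall 20 mm high parts the two columns
- slot3 (a point): centre of the floor of slot 3 of the stock box (box x = 37.5 mm, y = -46 mm, 6 mm above the bench). Slot runs along the box's x, 24 mm wide, 71 mm long, between dark ribs 14 mm high above this floor; a 4 mm cross wall 20 mm high parts the two columns
- slot4 (a point): centre of the floor of slot 4 of the stock box (box x = 37.5 mm, y = 0 mm, 6 mm above the bench). Slot runs along the box's x, 24 mm wide, 71 mm long, between dark ribs 14 mm high above this floor; a 4 mm cross wall 20 mm high parts the two columns
- slot5 (a point): centre of the floor of slot 5 of the stock box (box x = 37.5 mm, y = 46 mm, 6 mm above the bench). Slot runs along the box's x, 24 mm wide, 71 mm long, between dark ribs 14 mm high above this floor; a 4 mm cross wall 20 mm high parts the two columns
- slab_a: green carving-wax slab, a plain rectangular block 60 mm long (its x), 18 mm thick (its y), 36 mm high (its z, up when it stands on its long narrow edge); origin at its centre, so 18 mm above what it stands on; about 40 g, slightly slick. Starts standing on its long edge (easily toppled) on the bench left of the box, at any yaw; absent in some runs (None).
- slab_b: green carving-wax slab, a plain rectangular block 60 mm long (its x), 18 mm thick (its y), 36 mm high (its z, up when it stands on its long narrow edge); origin at its centre, so 18 mm above what it stands on; about 40 g, slightly slick. Starts standing on its long edge (easily toppled) on the bench left of the box, at any yaw; absent in some runs (None).
- slab_c: green carving-wax slab, a plain rectangular block 60 mm long (its x), 18 mm thick (its y), 36 mm high (its z, up when it stands on its long narrow edge); origin at its centre, so 18 mm above what it stands on; about 40 g, slightly slick. Starts standing on its long edge (easily toppled) on the bench left of the box, at any yaw; absent in some runs (None).
- slab_d: green carving-wax slab, a plain rectangular block 60 mm long (its x), 18 mm thick (its y), 36 mm high (its z, up when it stands on its long narrow edge); origin at its centre, so 18 mm above what it stands on; about 40 g, slightly slick. Starts standing on its long edge (easily toppled) on the bench left of the box, at any yaw; absent in some runs (None).
- slab_stored: green carving-wax slab, a plain rectangular block 60 mm long (its x), 18 mm thick (its y), 36 mm high (its z, up when it stands on its long narrow edge); origin at its centre, so 18 mm above what it stands on; about 40 g, slightly slick. Already stored: starts in one of the box's slots.
- blue_wax: bystander, not to be disturbed: dark blue wax block, 60 x 45 x 35 mm
- bur_block: bystander, not to be disturbed: white block of small burs, 70 x 45 mm, 45 mm high
- wax_ring: bystander, not to be disturbed: small green wax ring, 28 mm across, 7 mm high
- brush: bystander, not to be disturbed: brush lying on the bench, about 200 mm
- scriber: bystander, not to be disturbed: scriber with handle lying on the bench, about 160 mm
- spray: bystander, not to be disturbed: white bottle, 48 mm across, 130 mm high
- jar: bystander, not to be disturbed: white jar, 64 mm across, 70 mm high
There are look-alikes about, which are no part of the job. Leave any blue or pink look-alike of the slab_b alone. What is shaped like the slab_d but red is not meant.

How it is judged:
By the outcome, as a careful person would: the job done as asked, in the order asked, and still so for the second after the job is handed in, with the robot touching nothing.
Of slab_a, slab_b, slab_c, slab_d only 2 to 4 are there at a start; the rules pass over those that are not, and their reading is None.
At some moment in a run one of slab_a, slab_b, slab_c, slab_d may be knocked a few centimetres aside while the robot is not near it.
Once in a run the grip may slacken for a moment while it holds something.
It also fails if it takes over 210 s, if anything falls off the work surface, if the arm or the gripper's body presses on something with over 40 N, if the wrist force passes 120 N, or if a joint passes its speed limit or range.

## Working session

There is one attempt and no reset: what is moved stays moved. The work goes in short steps, each a Python script; the robot and the scene stay as the last script left them, time stands still between calls to the robot, and variables do not carry over. Pictures are saved under pics/ and viewed, and the job is handed in when it is done.

```bash
ls; mkdir -p pics; python3 - <<'E'
from plant import ctrl,jaws,kinematics,imaging
import cv2
for n in ["scene","side","wrist"]:
    c=imaging.camera(n); cv2.imwrite(f"pics/a_{n}.png",cv2.resize(c["image"],(800,600),interpolation=cv2.INTER_CUBIC))
    print(n,c["fx"],c["cx"],c["cy"],c.get("R"),c.get("t"),c.get("mount"))
s=ctrl.sense();print(s)
E
```

```text
pics
scene 369.0885495939936 252.00889079416086 189.5108078851181 [[-0.31503135  0.94885079 -0.02091488]
 [ 0.54670016  0.16341009 -0.82122839]
 [-0.77580551 -0.27014686 -0.57021618]] [ 208.53940635 -204.2184017  1609.79854345] None
side 357.0247853580707 252.04349979392816 197.3381191346035 [[-0.97987127 -0.19882485  0.01791559]
 [-0.15319044  0.69134599 -0.70609731]
 [ 0.12800382 -0.69462897 -0.70788814]] [ 492.5467911   174.49639626 1027.87637039] None
wrist 329.0521395185985 257.198497568114 190.84797567532806 None None [[ 4.32816728e-05 -2.60076342e-01  9.65588056e-01 -1.43626132e+02]
 [-1.66007064e-04 -9.65588046e-01 -2.60076332e-01  6.94631091e+01]
 [ 9.99999985e-01 -1.49037900e-04 -8.49667759e-05  9.67050457e-02]
 [ 0.00000000e+00  0.00000000e+00  0.00000000e+00  1.00000000e+00]]
{'clock': 0.15, 'qpos': array([ 0.01410755,  0.32166252, -0.07005826,  1.45139495,  0.02259347,
        1.37081444, -0.05688611]), 'joint_vel': array([ 7.51619915e-05, -2.27585296e-03, -1.72791588e-04, -4.58390234e-03,
       -1.92784359e-03,  1.45548129e-03,  5.80701401e-04]), 'joint_efforts': array([ 2.16972071e-04, -4.91794288e+01, -4.04079035e-01, -3.12878716e+01,
       -6.39387709e-02,  4.04033612e-02,  9.90178205e-05]), 'ee_pos': array([ 6.49603764e+02, -6.41847612e-02,  2.40706091e+02]), 'orientation': array([-3.30036697e-05,  7.07633603e-01, -2.99816097e-05,  7.06579565e-01]), 'contact_force': array([0.72320992, 0.43424581, 0.92935545]), 'torque': array([-0.01618472, -0.03258792,  0.02260024]), 'gripper_width': 87.08336877609216}
```

View pics/a_scene.png

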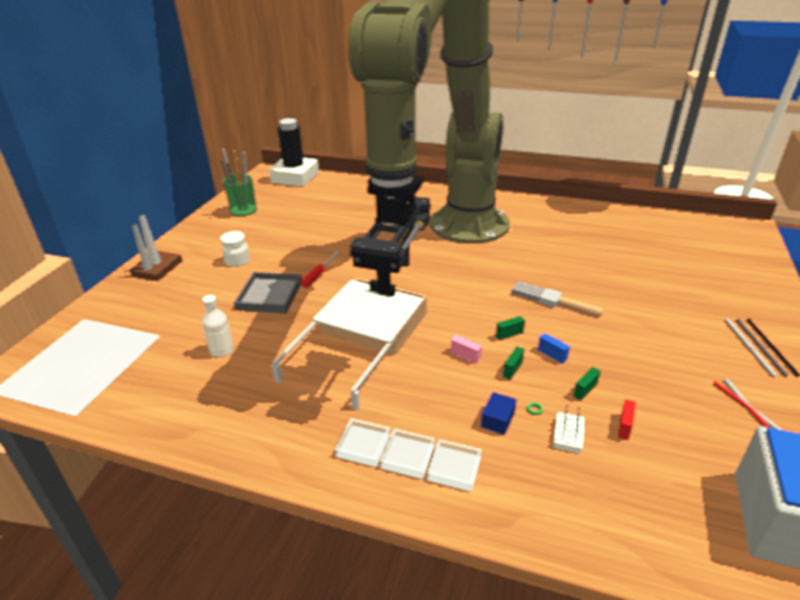

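View pics/a_side.png

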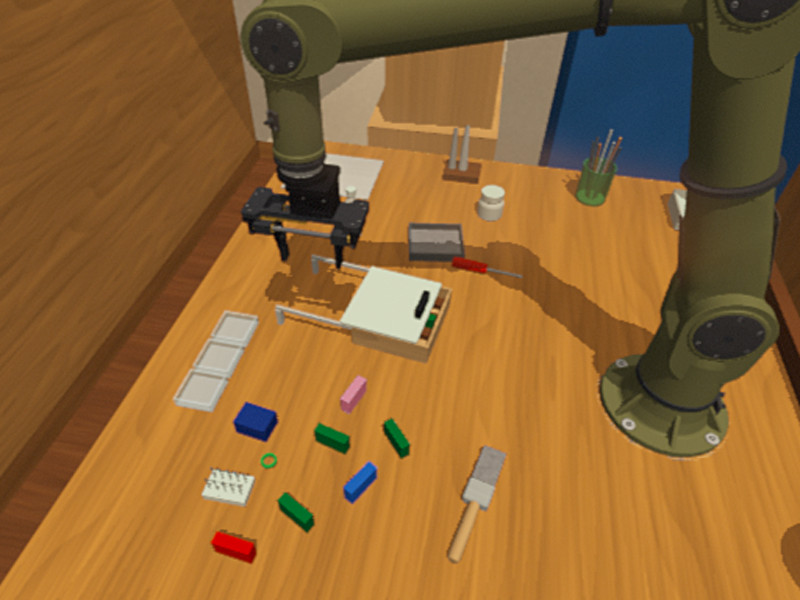

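View pics/a_wrist.png

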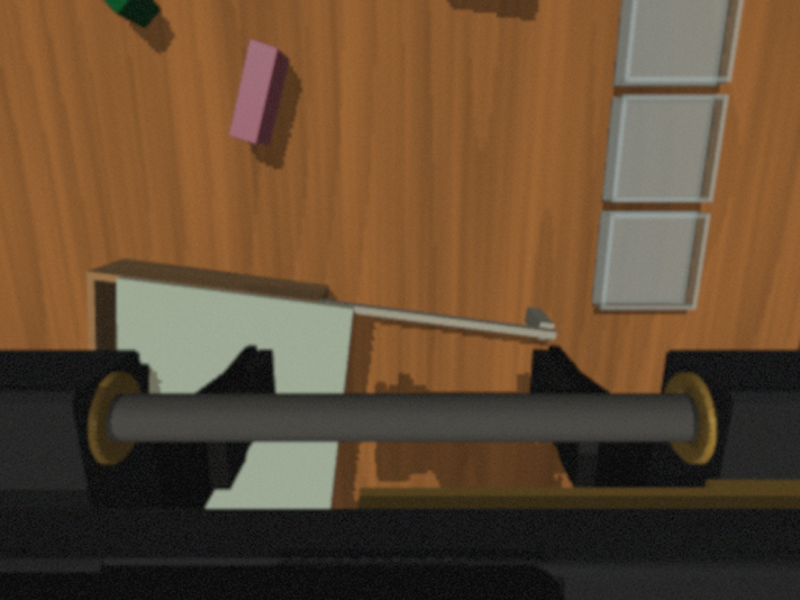

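```bash
cat > h.py <<'E'
from plant import ctrl,jaws,kinematics,imaging
import numpy as np, cv2
from scipy.spatial.transform import Rotation as Rn
def cam(n):
    s=ctrl.sense(); c=imaging.camera(n)
    if n=="wrist":
        T=np.eye(4);T[:3,:3]=Rn.from_quat(s["orientation"]).as_matrix();T[:3,3]=s["ee_pos"]
        M=np.linalg.inv(T@np.array(c["mount"])); c["R"]=M[:3,:3];c["t"]=M[:3,3]
    c["R"]=np.array(c["R"]);c["t"]=np.array(c["t"]);return c
def proj(c,X):
    p=np.atleast_2d(X)@c["R"].T+c["t"]
    return np.c_[c["fx"]*p[:,0]/p[:,2]+c["cx"],c["fy"]*p[:,1]/p[:,2]+c["cy"]]
def unproj(c,uv,z):
    uv=np.atleast_2d(uv).astype(float)
    d=np.c_[(uv[:,0]-c["cx"])/c["fx"],(uv[:,1]-c["cy"])/c["fy"],np.ones(len(uv))]@c["R"]
    o=-c["R"].T@c["t"]; return o+d*((z-o[2])/d[:,2])[:,None]
def crop(c,x0,y0,w,h,k,name):
    im=cv2.resize(c["image"][y0:y0+h,x0:x0+w],None,fx=k,fy=k,interpolation=cv2.INTER_CUBIC); cv2.imwrite("pics/"+name,im)
# tool down; yaw a = direction of jaw opening (tool z) from world x
Q0=Rn.from_matrix(np.array([[0,0,1],[0,1,0],[-1,0,0]]))
def q(a): return (Rn.from_euler("z",a)*Q0).as_quat()
def greens(c,zt=36,lo=(50,120,35),hi=(80,255,255)):
    """min-area rects of green blobs"""
    m=cv2.inRange(cv2.cvtColor(c["image"],cv2.COLOR_BGR2HSV),lo,hi)
    n,l,st,ce=cv2.connectedComponentsWithStats(m); return m,[(i,st[i],ce[i]) for i in range(1,n) if st[i][4]>60]
E
python3 - <<'E'
from h import *
c=cam("side")
crop(c,190,160,130,80,6,"b_box.png"); crop(c,130,230,150,130,5,"b_slabs.png")
m,g=greens(c)
for i,s,ce in g: print(s,ce,unproj(c,ce,20))
E
```

```text
[246 268  16  25 193] [253.38860104 279.70466321] [[461.78495375 185.38190611  20.        ]]
[202 271  21  19 233] [212.13733906 280.01716738] [[567.9537096  209.12910027  20.        ]]
[178 316  22  24 254] [189.0984252 327.1023622] [[585.97773124 344.45292362  20.        ]]
```

View pics/b_box.png

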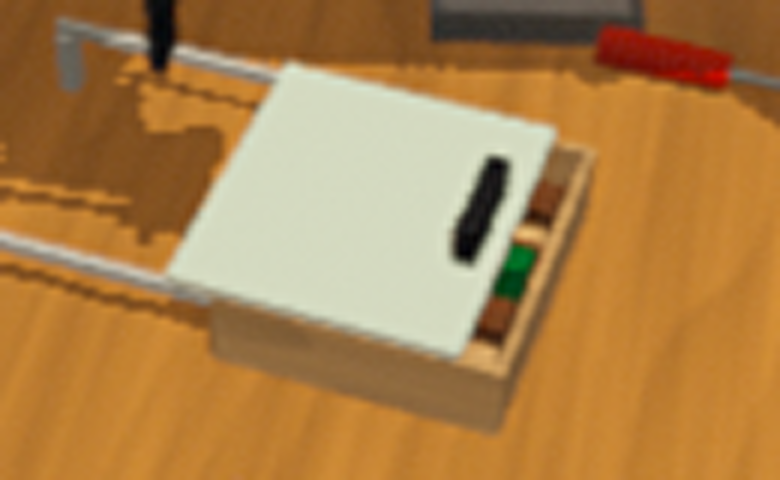

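View pics/b_slabs.png

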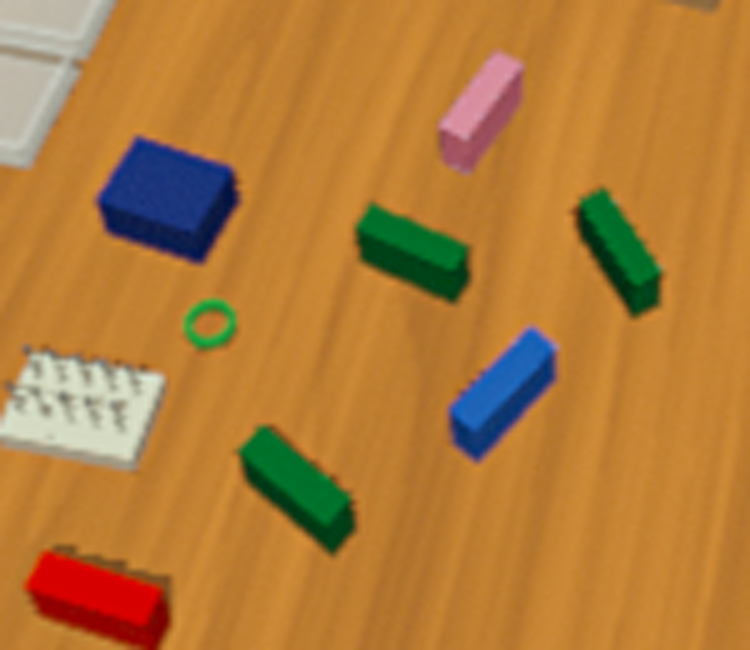

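The side crop shows three green slabs at side pixels (212,280), (253,280) and (189,327). The look-alikes are pink (226,252), blue (230,309), red (150,350) and the ring (172,295). I choose the three green ones, and the crop confirms they are plain green blocks. The cover is slightly ajar, with one green slab in the middle near slot.

```bash
python3 - <<'E'
from h import *
c=cam("side")
f=lambda p:[((x+.5)/6-.5+190,(y+.5)/6-.5+160) for x,y in p]
cv=unproj(c,f([(290,63),(555,130),(462,355),(168,278)]),55); print(cv, cv.mean(0))
for i in range(4):
    d=cv[(i+1)%4]-cv[i]; print(np.linalg.norm(d),np.degrees(np.arctan2(d[1],d[0])))
print(unproj(c,f([(595,150),(505,375)]),48)); print(unproj(c,f([(490,163),(470,250)]),81))
print(unproj(c,f([(497,432),(215,355)]),0))
# wrist view: camera over point
ctrl.move_pose([455,-50,380],q(np.pi/2))
w=cam("wrist"); print(w["R"],-w["R"].T@w["t"]); cv2.imwrite("pics/c1.png",cv2.resize(w["image"],(768,576)))
E
```

```text
[[ 592.33033003 -197.71347691   55.        ]
 [ 438.99759755 -174.99770119   55.        ]
 [ 460.65130275   -3.06601391   55.        ]
 [ 614.89660486  -22.33127848   55.        ]] [526.7189588  -99.52711762  55.        ]
155.00623638132546 171.5730984911158
173.2898959535576 82.82175417732917
155.44376360587668 -7.119384484190725
176.82803026009648 -97.33191342094514
[[ 415.96747578 -171.47143563   48.        ]
 [ 438.53086698   -0.87604181   48.        ]]
[[ 466.35656906 -113.92437522   81.        ]
 [ 465.89883732  -49.56494039   81.        ]]
[[ 4.40181722e+02 -4.04774892e+00  1.13686838e-13]
 [ 5.92777627e+02 -2.38647430e+01  0.00000000e+00]]
[[ 6.27564641e-04  9.99999411e-01 -8.86006743e-04]
 [ 9.65907545e-01 -3.76794028e-04  2.58886987e-01]
 [ 2.58886500e-01 -1.01826892e-03 -9.65907212e-01]] [384.62330833 -51.10946056 523.38120981]
```

View pics/c1.png

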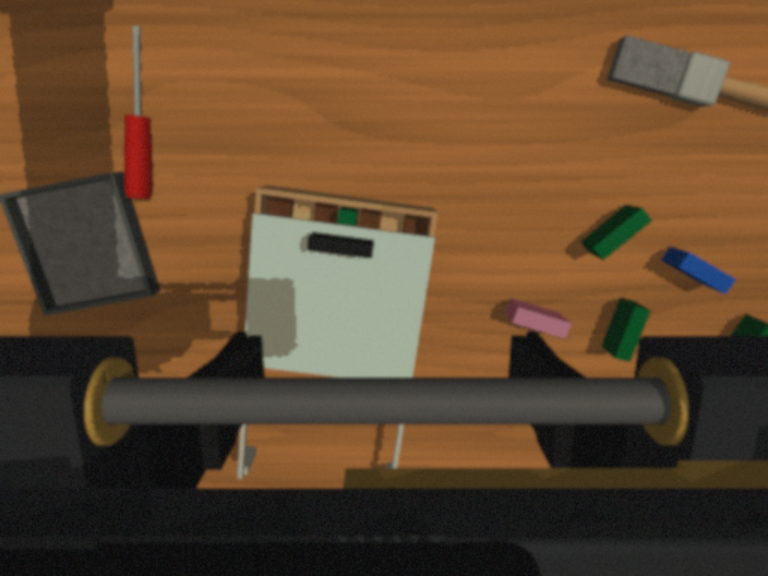

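```bash
python3 - <<'E'
from h import *
w=cam("wrist"); crop(w,155,115,150,145,5,"c2.png"); crop(w,0,105,120,110,6,"c3.png")
E
```

```text
(no output)
```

View pics/c2.png

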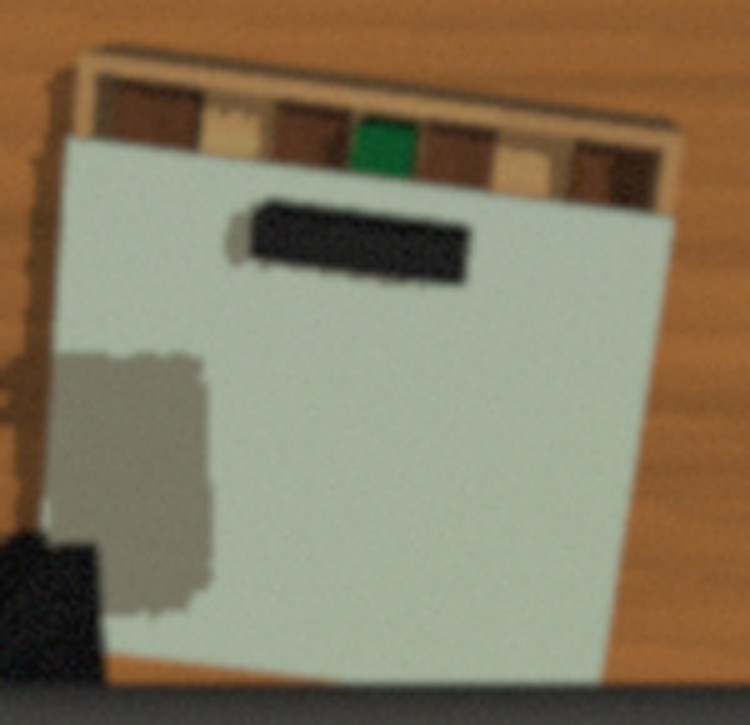

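View pics/c3.png

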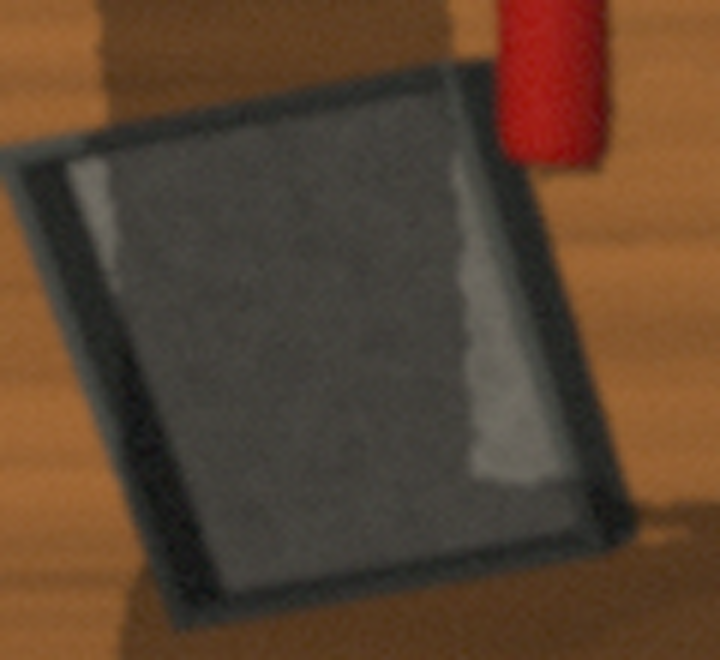

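```bash
python3 - <<'E'
from h import *
from scipy.optimize import least_squares
w=cam("wrist"); s=cam("side")
fw=lambda p:np.array([((x+.5)/5-.5+155,(y+.5)/5-.5+115) for x,y in p])
fs=lambda p:np.array([((x+.5)/6-.5+190,(y+.5)/6-.5+160) for x,y in p])
pw=fw([(80,53),(683,127),(67,137),(673,216),(262,202),(470,227)])
ps=fs([(595,150),(505,375),(497,432),(290,63),(555,130),(462,355),(168,278)])
def B(x,y,z):return [x,y,z,0]
def C(x,y,z):return [x,y,z,1]
mw=np.array([B(-78,-87,48),B(-78,87,48),C(-78,-87,55),C(-78,87,55),C(-69,-30,81),C(-69,30,81)],float)
ms=np.array([B(-78,-87,48),B(-78,87,48),B(-78,87,0),C(78,-87,55),C(-78,-87,55),C(-78,87,55),C(78,87,55)],float)
def W(m,p):
    X=m[:,:3].copy();X[:,0]+=m[:,3]*p[3];c_,s_=np.cos(p[2]),np.sin(p[2])
    return np.c_[p[0]+c_*X[:,0]-s_*X[:,1],p[1]+s_*X[:,0]+c_*X[:,1],X[:,2]]
for use in (1,2,3):
    r=lambda p:np.r_[(proj(w,W(mw,p))-pw).ravel()*(use&1),(proj(s,W(ms,p))-ps).ravel()*(use>>1)]
    o=least_squares(r,[510,-97,-.12,25],loss="soft_l1"); print(o.x,o.cost,np.round(r(o.x),1))
ft=lambda p:np.array([((x+.5)/6-.5,(y+.5)/6-.5+105) for x,y in p])
t=unproj(w,ft([(5,150),(450,62),(638,530),(180,630)]),22);print(t,t.mean(0))
for i in range(4):
    d=t[(i+1)%4]-t[i]; print(np.linalg.norm(d),np.degrees(np.arctan2(d[1],d[0])))
E
```

```text
[ 5.03176429e+02 -9.81545416e+01 -1.23646675e-01  2.26927242e+01] 2.8790742056567864 [-0.3 -0.2  0.4  0.2  0.1 -0.5  0.5 -1.2 -2.1  0.6  0.4  1.   0.  -0.
  0.  -0.   0.   0.  -0.   0.   0.  -0.   0.  -0.   0.  -0. ]
[ 5.05135176e+02 -9.71119089e+01 -1.30081416e-01  2.17625616e+01] 0.6417458979166788 [ 0.   0.   0.   0.   0.  -0.   0.  -0.  -0.   0.   0.   0.  -0.1 -0.4
 -0.2  0.   0.2  0.9 -0.2  0.2  0.3 -0.2  0.  -0.1 -0.  -0.4]
[ 5.03705030e+02 -9.81563498e+01 -1.26518996e-01  2.24934739e+01] 4.537118000787124 [-0.1  0.   0.5  0.8  0.3 -0.4  0.6 -0.8 -2.   0.8  0.5  1.3  0.3 -0.6
  0.5 -0.2  0.8  0.7 -0.1  0.1  0.5 -0.4  0.4 -0.4  0.4 -0.5]
[[ 423.36699981 -437.45015588   22.        ]
 [ 401.90647803 -322.84957501   22.        ]
 [ 522.06762869 -290.5854542    22.        ]
 [ 549.74339977 -416.21615982   22.        ]] [ 474.27112657 -366.77533623   22.        ]
116.59265469834307 100.60657214982801
124.41734453387576 15.029819717488943
128.6430040815824 -77.57648018321754
128.1478718424602 -170.46214689882396
```

```bash
cat >> h.py <<'E'
BX=np.array([503.7,-98.0]); BA=-0.125
def bw(x,y,z,p=None):
    c_,s_=np.cos(BA),np.sin(BA); return [BX[0]+c_*x-s_*y,BX[1]+s_*x+c_*y,z]
def st(t=""):
    s=ctrl.sense(); print(t,"clk",round(s["clock"],1),"pos",s["ee_pos"].round(1),"F",s["contact_force"].round(1),"w",round(s["gripper_width"],1))
E
python3 - <<'E'
from h import *
jaws.grip(50)
ctrl.move_pose(bw(-39.5,0,160),q(BA)); st()
print(ctrl.movel(bw(-39.5,0,79),q(BA),rate=120,guard=8)); st()
jaws.grip(5); st("grip")
print(ctrl.movel(bw(-39.5+139,0,79),q(BA),rate=80,guard=12)); st("slid")
jaws.grip(50); st()
ctrl.movel(bw(98,0,190),q(BA),rate=200)
ctrl.move_pose([455,-50,380],q(np.pi/2)); st()
w=cam("wrist"); crop(w,140,110,170,145,4.5,"d1.png"); s=cam("side"); crop(s,170,150,150,100,5,"d2.png")
E
```

```text
clk 4.3 pos [465.  -93.  160.5] F [ 0.1 -0.1 -0.2] w 50.0
False
 clk 5.1 pos [465.2 -93.2  79.7] F [0.5 0.7 0.2] w 50.0
grip clk 5.8 pos [464.7 -93.1  79.1] F [ 1.1 -0.5 -0.3] w 13.9
True
slid clk 7.5 pos [ 600.9 -111.5   79.2] F [-0.7  1.5  3. ] w 13.9
 clk 8.4 pos [ 600.4 -113.4   79.1] F [ 0.9  0.5 -1. ] w 49.9
 clk 10.6 pos [455.  -50.2 379. ] F [ 0.3  0.5 -0.7] w 50.3
```

View pics/d1.png

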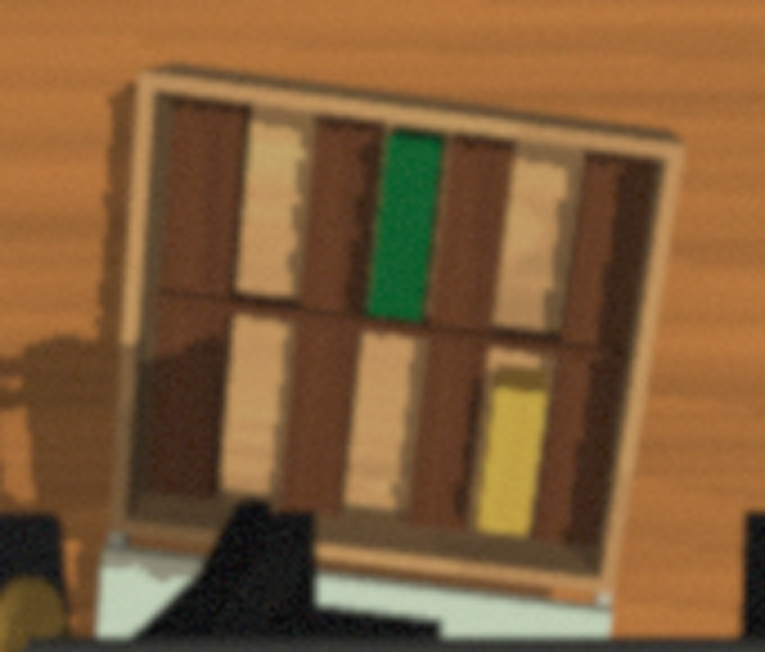

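View pics/d2.png

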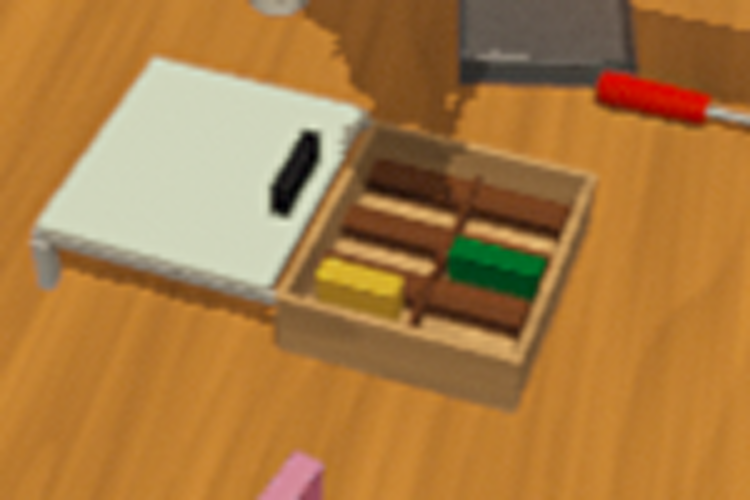

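```bash
python3 - <<'E'
from h import *
from scipy.optimize import least_squares
w=cam("wrist"); s=cam("side")
fw=lambda p:np.array([((x+.5)/4.5-.5+140,(y+.5)/4.5-.5+110) for x,y in p])
fs=lambda p:np.array([((x+.5)/5-.5+170,(y+.5)/5-.5+150) for x,y in p])
# near outer L/R top, and slot floor corners (z=6) / slot near edges at rib tops z=20 ; inner corners top
pw=fw([(140,72),(685,140),(605,592),(157,95),(664,157)])
mw=np.array([(-78,-87,48),(-78,87,48),(78,87,48),(-73,-82,48),(-73,82,48)],float)
ps=fs([(597,177),(527,362),(515,410),(277,293),(278,347),(372,122)])
ms=np.array([(-78,-87,48),(-78,87,48),(-78,87,0),(78,87,48),(78,87,0),(78,-87,48)],float)
def W(X,p):
    c_,s_=np.cos(p[2]),np.sin(p[2])
    return np.c_[p[0]+c_*X[:,0]-s_*X[:,1],p[1]+s_*X[:,0]+c_*X[:,1],X[:,2]]
for use in (1,2,3):
    r=lambda p:np.r_[(proj(w,W(mw,p))-pw).ravel()*(use&1),(proj(s,W(ms,p))-ps).ravel()*(use>>1)]
    o=least_squares(r,[503,-97,-.12],loss="soft_l1"); print(o.x,o.cost,np.round(r(o.x),1))
tobox=lambda P:(P[:,:2]-BX)@np.array([[np.cos(BA),-np.sin(BA)],[np.sin(BA),np.cos(BA)]])
print("brass",tobox(unproj(w,fw([(492,387),(549,388),(530,536),(476,530)]),40)))
print("stored",tobox(unproj(w,fw([(388,133),(443,138),(427,322),(366,315)]),42)))
print("slots",tobox(unproj(w,fw([(249,112),(306,115),(513,148),(570,155)]),6)))
print(tobox(unproj(w,fw([(249,200),(303,200),(232,400),(290,400)]),6)), "expect y -58,-34")
print(tobox(unproj(s,fs([(447,262),(543,297)]),42)),"stored side")
E
```

```text
[ 5.04021053e+02 -9.87765456e+01 -1.30939793e-01] 2.422160307873921 [-0.3 -0.  -0.3  0.8  1.8  0.2 -0.8 -1.1  0.4  0.1  0.  -0.  -0.  -0.
  0.   0.  -0.   0.   0.   0.   0.  -0. ]
[ 5.03816601e+02 -9.81992862e+01 -1.30547029e-01] 1.5668932607531232 [ 0.  -0.   0.   0.   0.   0.  -0.  -0.   0.  -0.   0.1 -1.  -1.  -0.1
  0.5  0.7 -0.2  0.5  0.2  0.2  0.2 -0.8]
[ 5.03997869e+02 -9.86658482e+01 -1.30320894e-01] 4.0263527820274305 [-0.3 -0.  -0.2  0.8  2.   0.2 -0.8 -1.1  0.5  0.   0.1 -1.1 -1.  -0.2
  0.4  0.5 -0.2  0.4  0.2  0.1  0.2 -0.9]
brass [[12.87434607 35.52196767]
 [10.82795793 54.72949995]
 [64.7598545  54.98327872]
 [64.87983846 36.07095144]]
stored [[-68.07500515  -7.78952067]
 [-68.68019263   9.9922859 ]
 [ -7.36893279  11.34887222]
 [ -7.23000649  -9.06758173]]
slots [[-65.11448177 -59.0982432 ]
 [-66.53231304 -39.46636248]
 [-64.12509778  32.91614748]
 [-64.17579617  52.89639823]]
[[-34.60842515 -56.79016329]
 [-36.95740771 -37.98968144]
 [ 39.10830601 -57.40406646]
 [ 36.49231238 -36.47908236]] expect y -58,-34
[[ -8.98836325  18.75508914]
 [-73.75765246  27.47187252]] stored side
```

```bash
sed -i 's/^BX=.*/BX=np.array([503.9,-98.5]); BA=-0.130/' h.py; python3 - <<'E'
from h import *
s=cam("side"); print("spray",unproj(s,np.array([[351,205]])*.64,60))
jaws.grip(40)
Q=q(BA+np.pi/2)
ctrl.move_pose(bw(38,45.5,140),Q)
print(ctrl.movel(bw(38,45.5,42.5),Q,rate=120,guard=6)); st()
jaws.grip(5); st("grip")
ctrl.movel(bw(38,45.5,130),Q,rate=120); st()
w=cam("wrist"); cv2.imwrite("pics/e1.png",w["image"]); crop(cam("side"),150,90,180,150,4,"e2.png")
c=cam("scene"); crop(c,100,150,200,120,4,"e3.png")
E
```

```text
spray [[ 690.8764115  -400.27412586   60.        ]]
False
 clk 13.4 pos [548.2 -58.4  43.4] F [0.4 0.3 0.8] w 39.8
grip clk 13.9 pos [547.9 -57.8  43. ] F [-0.   1.1  2.5] w 17.8
 clk 14.8 pos [546.6 -58.4 129. ] F [-0.1  0.2 -3.8] w 17.8
```

View pics/e2.png

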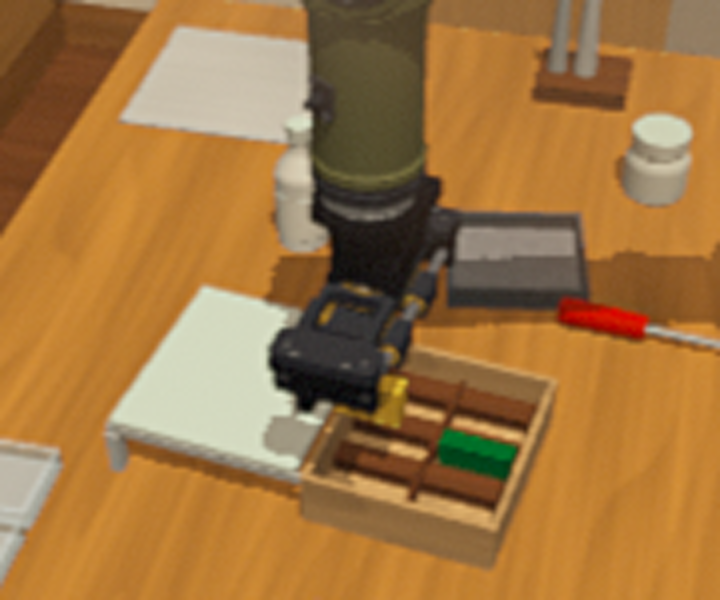

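View pics/e3.png

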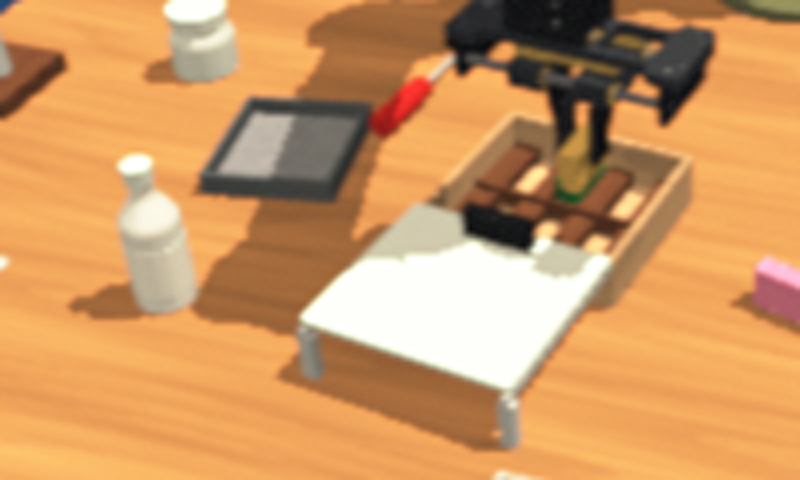

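```bash
python3 - <<'E'
from h import *
Q=q(np.pi/2+.2); T=[474,-366]
ctrl.movel([510,-220,150],Q,rate=250); ctrl.movel(T+[140],Q,rate=250); st()
ctrl.movel(T+[60],Q,rate=120); print(ctrl.movel(T+[40.5],Q,rate=40,guard=4)); st()
jaws.grip(40); st(); ctrl.movel(T+[150],Q,rate=200)
# view slabs: camera is 70 behind tool y -> place
ctrl.move_pose([560,120,330],q(0)) ; st()
w=cam("wrist"); cv2.imwrite("pics/f1.png",w["image"]); crop(cam("side"),110,90,230,280,2,"f2.png")
crop(cam("side"),230,110,90,80,7,"f3.png")
E
```

```text
clk 16.5 pos [ 475.  -364.   139.7] F [ 0.3 -0.1 -3. ] w 18.1
True
 clk 17.8 pos [ 473.8 -365.7   41.7] F [0.5 0.6 3.9] w 17.9
 clk 18.5 pos [ 472.8 -365.1   40.6] F [ 0.1 -0.1 -0.5] w 40.2
 clk 21.4 pos [560.1 119.1 329.4] F [-0.2 -0.9  0.9] w 40.1
```

View pics/f1.png

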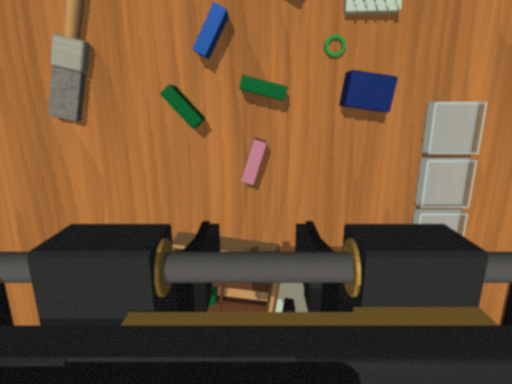

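View pics/f3.png

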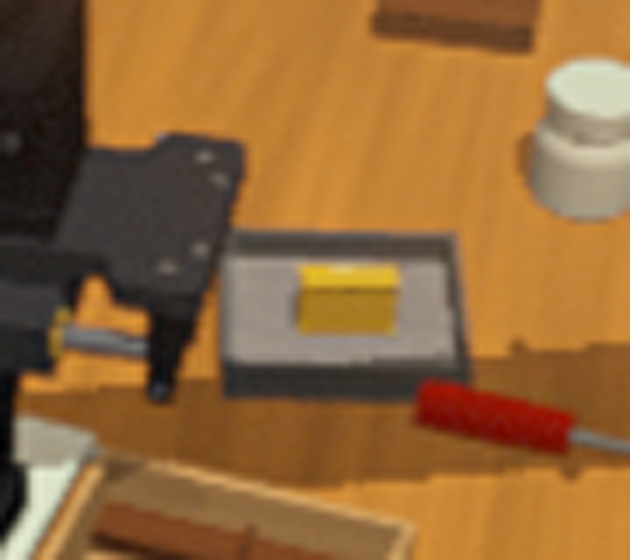

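View pics/f2.png

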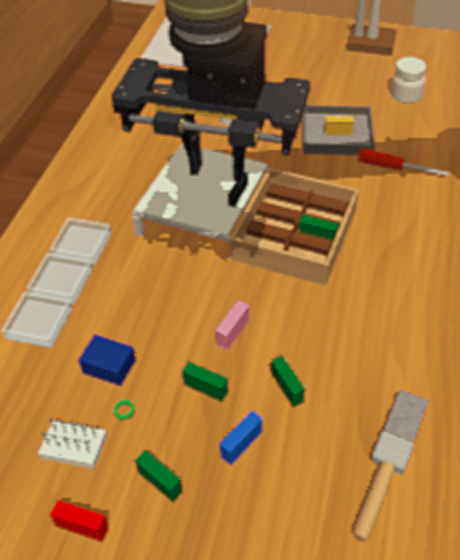

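```bash
cat >> h.py <<'E'
from scipy.optimize import minimize
def gmask(c): return cv2.inRange(cv2.cvtColor(c["image"],cv2.COLOR_BGR2HSV),(55,110,25),(85,255,255))
def corners(x,y,a,z0=0,d=(60,18,36)):
    u=np.array([[i,j,k] for i in(-.5,.5) for j in(-.5,.5) for k in(0,1)])*d
    c_,s_=np.cos(a),np.sin(a)
    return np.c_[x+c_*u[:,0]-s_*u[:,1],y+s_*u[:,0]+c_*u[:,1],u[:,2]+z0]
def render(c,p,z0,off,sz,d,k=4):
    P=(proj(c,corners(*p,z0,d))-off+.5)*k
    im=np.zeros((sz[1]*k,sz[0]*k),np.uint8)
    cv2.fillConvexPoly(im,cv2.convexHull(np.round(P*16).astype(np.int32)),255,shift=4)
    return cv2.resize(im,sz,interpolation=cv2.INTER_AREA)/255.
def fit(c,guess,z0=0,mask=None,d=(60,18,36),r=45):
    m=gmask(c) if mask is None else mask
    ctr=proj(c,[[guess[0],guess[1],z0+18]])[0]; 
    n,l,sts,ce=cv2.connectedComponentsWithStats(m)
    i=min((i for i in range(1,n) if sts[i][4]>100),key=lambda i:np.hypot(*(ce[i]-ctr)))
    m=(l==i); x0,y0=sts[i][0]-8,sts[i][1]-8; sz=(int(sts[i][2]+16),int(sts[i][3]+16))
    x0=max(x0,0);y0=max(y0,0); M=m[y0:y0+sz[1],x0:x0+sz[0]].astype(float); sz=(M.shape[1],M.shape[0])
    g=unproj(c,ce[i],z0+d[2]*.6)[0]
    best=None
    f=lambda p:np.abs(render(c,p,z0,(x0,y0),sz,d)-M).sum()
    for a in np.arange(0,np.pi,np.pi/8):
        o=minimize(f,[g[0],g[1],a],method="Nelder-Mead",options=dict(initial_simplex=[[g[0],g[1],a],[g[0]+5,g[1],a],[g[0],g[1]+5,a],[g[0],g[1],a+.2]],xatol=.02,fatol=.05))
        if best is None or o.fun<best.fun:best=o
    x,y,a=best.x; return x,y,(a+np.pi/2)%np.pi-np.pi/2,best.fun,M.sum()
E
python3 - <<'E'
from h import *
w=cam("wrist");s=cam("side")
for g in [(462,185),(568,209),(586,344)]:
    print("side",np.round(fit(s,g),3))
for g in [(462,185),(568,209)]: print("wrist",np.round(fit(w,g),3))
E
```

```text
side [463.372 182.194  -0.969  67.706 191.   ]
side [ 5.69977e+02  2.07577e+02 -3.86000e-01  7.19610e+01  2.28000e+02]
side [ 5.87700e+02  3.42961e+02 -5.64000e-01  7.09960e+01  2.49000e+02]
wrist [461.291 182.314  -0.78  195.749 693.   ]
wrist [ 5.67264e+02  2.06110e+02 -2.56000e-01  1.26631e+02  6.14000e+02]
```

```bash
python3 - <<'E'
from h import *
w=cam("wrist"); m=gmask(w); im=w["image"].copy()
b=w["image"][60:140,150:300]; mm=m[60:140,150:300]
h=cv2.cvtColor(b,cv2.COLOR_BGR2HSV)
for p,g in [((461.3,182.3,-.78),0),((567.3,206.1,-.256),0)]:
    P=proj(w,corners(*p)); 
    cv2.polylines(im,[cv2.convexHull(np.round(P*16).astype(np.int32))],True,(255,255,255),1,shift=4)
o=np.vstack([cv2.resize(cv2.cvtColor(mm,cv2.COLOR_GRAY2BGR),None,fx=5,fy=5)[:290],cv2.resize(im[60:140,150:300],None,fx=5,fy=5)[:290]])
cv2.imwrite("pics/g1.png",o); print(h[47,30],h[50,22],h[33,113],h[28,135-20])
E
```

```text
[ 70 192  97] [ 14 163 167] [ 71 200  97] [ 70 194 100]
```

View pics/g1.png

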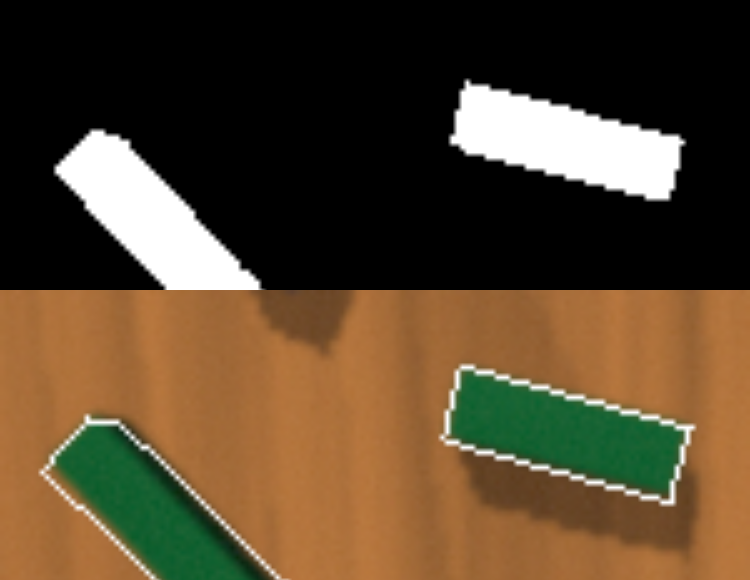

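```bash
cat >> h.py <<'E'
def best_yaw(pos,a):
    """choose among a+k*pi the reachable one with last joint most central"""
    best=None
    for k in(-1,0,1):
        j=kinematics.inverse_kinematics(pos,q(a+k*np.pi))
        if j is None: continue
        if best is None or abs(j[6])<best[0]: best=(abs(j[6]),a+k*np.pi)
    return best[1]
def look(x,y,z=250,name=None):
    ctrl.move_pose([x,y-88,z],q(0)); w=cam("wrist")
    if name: cv2.imwrite("pics/"+name,w["image"])
    return w
def pick(x,y,a,zt=37,op=44):
    A=best_yaw([x,y,zt],a+np.pi/2); Q=q(A); jaws.grip(op)
    ctrl.move_pose([x,y,110],Q)
    if ctrl.movel([x,y,zt],Q,rate=100,guard=6): st("GUARD on pick"); 
    jaws.grip(4); st("gripped")
    ctrl.movel([x,y,112],Q,rate=120); st("lifted")
def over(bx,by,z=115):
    P=bw(bx,by,z); A=best_yaw(P,BA+np.pi/2); ctrl.move_pose(P,q(A)); st("over"); return A
def place(bx,by,A,zt=43):
    Q=q(A); ctrl.movel(bw(bx,by,68),Q,rate=120)
    g=ctrl.movel(bw(bx,by,zt-1.5),Q,rate=40,guard=3); st("down guard=%s"%g)
E
python3 - <<'E'
from h import *
w=look(567,206,250,"h1.png"); p=fit(w,(567,206)); print(np.round(p,3))
pick(*p[:3]); crop(cam("side"),120,150,200,200,3,"h2.png")
A=over(37.5,46); w=cam("wrist"); cv2.imwrite("pics/h3.png",w["image"])
E
```

```text
[ 5.67454e+02  2.06231e+02 -2.52000e-01  1.64267e+02  9.58000e+02]
gripped clk 25.1 pos [567.6 206.3  37.2] F [ 0.1 -0.8  1.9] w 17.3
lifted clk 25.8 pos [567.  205.9 111.3] F [ 0.4 -0.9 -0.2] w 18.0
over clk 26.9 pos [547.3 -55.9 114.9] F [ 0.1  0.7 -0.2] w 17.7
```

View pics/h2.png

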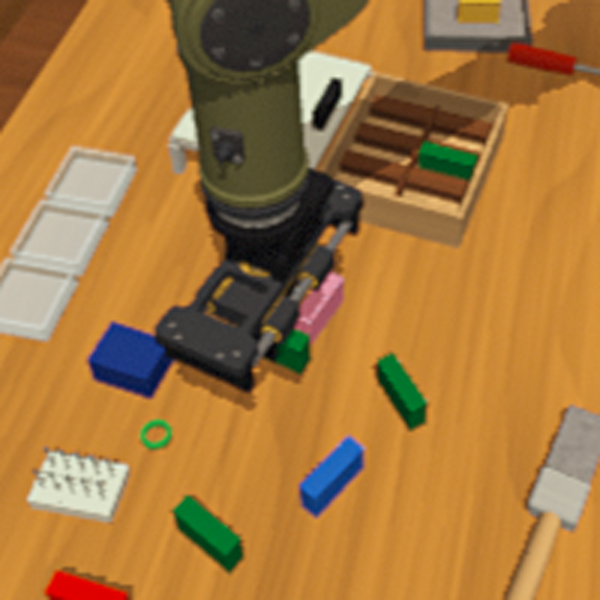

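View pics/h3.png

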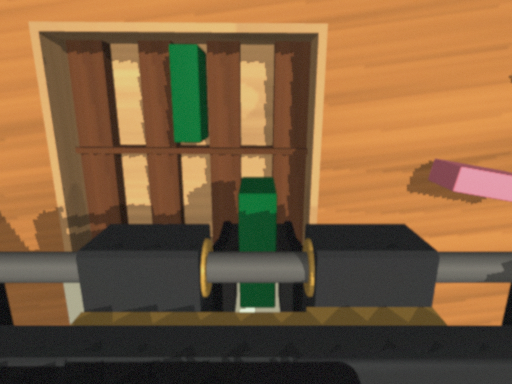

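```bash
cat >> h.py <<'E'
def tobox(P): return (np.atleast_2d(P)[:,:2]-BX)@np.array([[np.cos(BA),-np.sin(BA)],[np.sin(BA),np.cos(BA)]])
E
python3 - <<'E'
from h import *
w=cam("wrist"); print(tobox(unproj(w,[(242,196),(275,196),(240,180),(275,180)],114)))
print("box check: cross wall ends, outer near corners", tobox(unproj(w,[(32,25),(327,27)],48)), tobox(unproj(w,[(310,150),(80,150)],26)))
print(tobox(unproj(w,[(170,46),(199,46),(205,133),(174,140)],42)))
E
```

```text
[[ 8.39484917 40.05528805]
 [ 8.35388098 55.13513635]
 [ 0.8931864  39.22215387]
 [ 0.85008784 55.00892454]]
box check: cross wall ends, outer near corners [[-76.20565224 -84.65298736]
 [-75.62902336  87.58888356]] [[-4.95473984e-01  8.44013622e+01]
 [-4.68317168e-02 -7.85008442e+01]]
[[-65.99938546  -6.33812336]
 [-66.04939187  11.33714635]
 [-13.62109869  12.98364942]
 [ -9.03514973  -7.47581095]]
```

```bash
python3 - <<'E'
from h import *
A=best_yaw(bw(37.5,46,115),BA+np.pi/2)
place(37.5,46.5,A); crop(cam("side"),190,150,130,100,6,"i1.png")
E
```

```text
Traceback (most recent call last):
  File "h.py", line 77, in place
    Q=q(A); ctrl.movel(bw(bx,by,68),Q,rate=120)
            ~~~~~~~~~~^^^^^^^^^^^^^^^^^^^^^^^^^
plant.MotionError: the arm cannot follow that straight line within its joint ranges
```

```bash
python3 - <<'E'
s=open('h.py').read()
i=s.index("def place"); j=s.index("def tobox")
s=s[:i]+'''def place(bx,by,zt=43):
    ctrl.movel(bw(bx,by,68),rate=120)
    g=ctrl.movel(bw(bx,by,zt-1.5),rate=40,guard=3); st("down guard=%s"%g)
'''+s[j:]
open('h.py','w').write(s)
E
python3 - <<'E'
from h import *
print(ctrl.sense()["qpos"].round(2))
place(37.5,46.5); crop(cam("side"),190,150,130,100,6,"i1.png")
E
```

```text
[ 0.63  0.27 -0.65  1.83  0.18  1.1   1.35]
down guard=True clk 28.2 pos [546.6 -57.3  43. ] F [-0.6  0.5  3.5] w 17.8
```

View pics/i1.png

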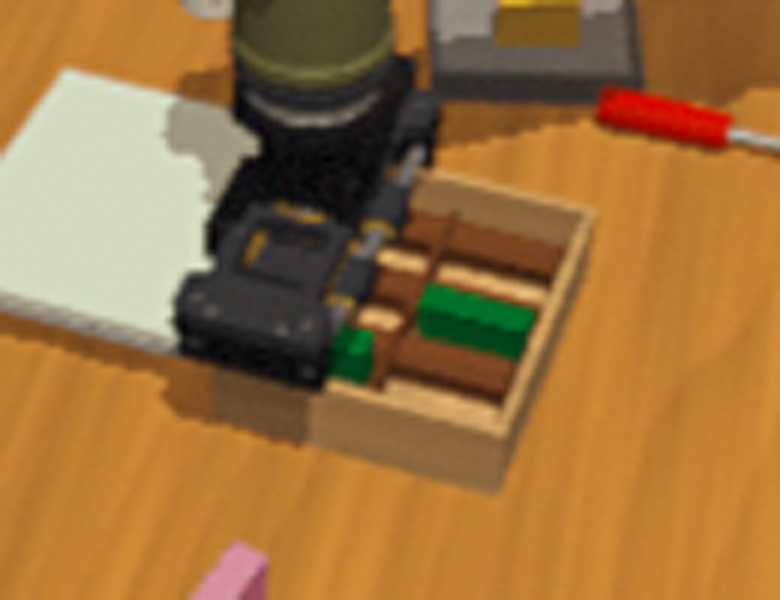

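```bash
python3 - <<'E'
from h import *
jaws.grip(34); p=ctrl.sense()["ee_pos"]; ctrl.movel([p[0],p[1],140],rate=150)
w=look(475,184,250,"j1.png"); crop(cam("side"),190,150,130,100,6,"j0.png")
p=fit(w,(461,184)); print(np.round(p,3)); st()
c=cam("side"); m,g=greens(c); print([x[2].round(0) for x in g])
E
```

```text
[ 4.61103e+02  1.82380e+02 -8.53000e-01  1.56941e+02  9.14000e+02]
 clk 31.2 pos [475.   95.4 249.4] F [-0.  -0.2 -0.2] w 33.6
[array([269., 203.]), array([242., 207.]), array([253., 280.]), array([189., 327.])]
```

View pics/j0.png

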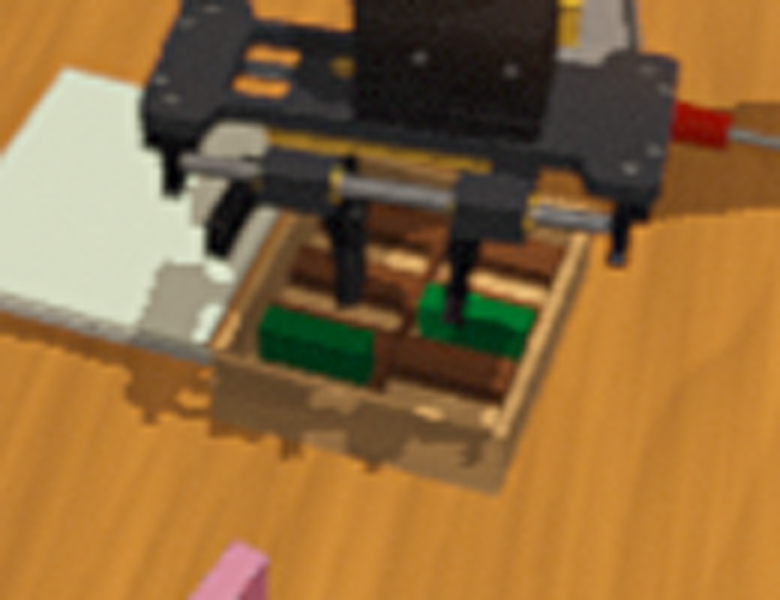

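View pics/j1.png

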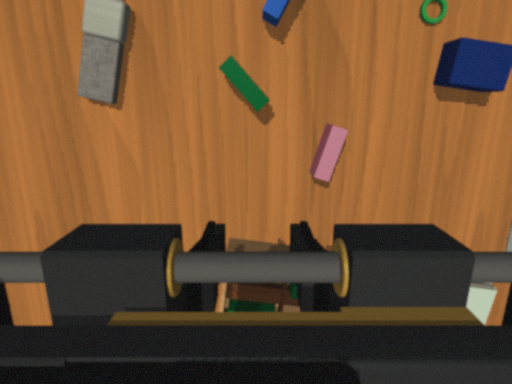

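```bash
python3 - <<'E'
from h import *
pick(461.1,182.4,-.853); 
over(37.5,-46); w=cam("wrist"); cv2.imwrite("pics/k1.png",w["image"]); print(ctrl.sense()["qpos"].round(2))
E
```

```text
gripped clk 33.9 pos [461.3 182.4  37.2] F [-0.1  0.   1.1] w 17.6
lifted clk 34.7 pos [460.6 182.  111.4] F [ 0.1 -0.4 -0.5] w 17.8
over clk 36.0 pos [ 535.1 -147.3  114.6] F [-0.   0.1 -0.5] w 18.1
[ 0.73  0.27 -0.58  1.82  0.16  1.1   1.53]
```

View pics/k1.png

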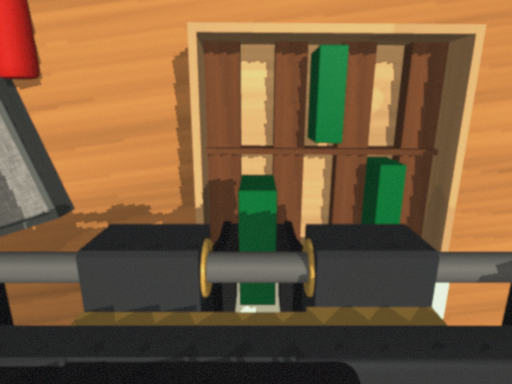

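```bash
python3 - <<'E'
from h import *
place(37.5,-45.5); 
jaws.grip(34); p=ctrl.sense()["ee_pos"]; ctrl.movel([p[0],p[1],140],rate=150)
w=look(586,344,250,"l1.png"); crop(cam("side"),190,150,130,100,6,"l0.png")
p=fit(w,(586,342)); print(np.round(p,3)); st()
c=cam("side"); m,g=greens(c); print([x[2].round(0) for x in g])
E
```

```text
down guard=True clk 37.2 pos [ 534.7 -148.4   43. ] F [0.4 1.  3.9] w 17.4
[ 5.85310e+02  3.42210e+02 -4.65000e-01  1.56482e+02  9.50000e+02]
 clk 40.6 pos [586.4 254.8 249.6] F [0.4 0.1 0.7] w 34.4
[array([252., 188.]), array([269., 203.]), array([244., 207.]), array([189., 327.])]
```

View pics/l0.png

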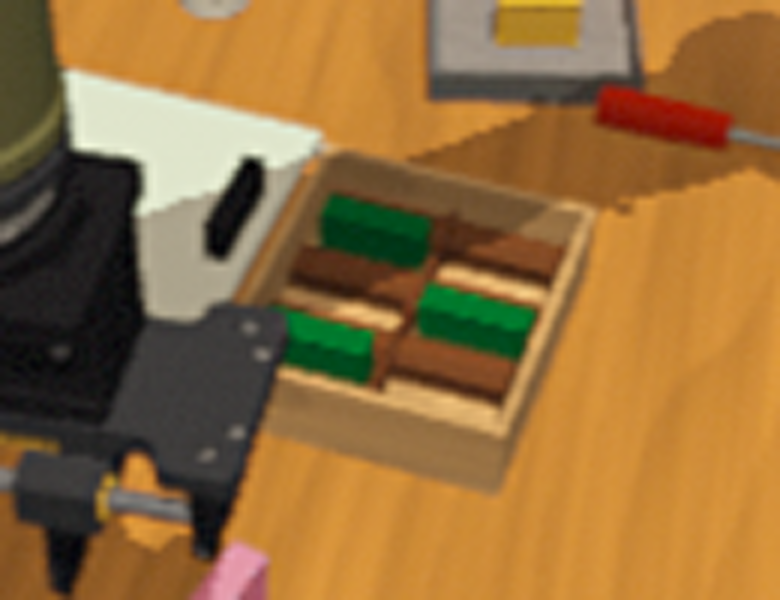

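View pics/l1.png

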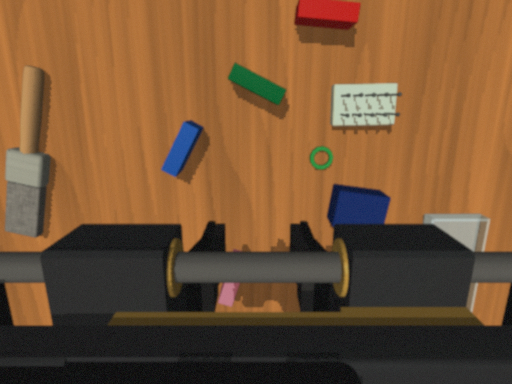

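```bash
python3 - <<'E'
from h import *
pick(585.3,342.2,-.465); 
over(-37.5,46); w=cam("wrist"); cv2.imwrite("pics/m1.png",w["image"]); print(ctrl.sense()["qpos"].round(2))
E
```

```text
gripped clk 43.4 pos [585.5 342.3  37.3] F [ 1.  -0.1  1.8] w 18.0
lifted clk 44.2 pos [585.  341.7 111.3] F [-0.1  0.1 -1.1] w 17.9
over clk 45.7 pos [473.3 -47.1 115.2] F [-0.1  0.  -0.4] w 17.7
[ 1.01  0.15 -1.01  2.    0.14  1.07  1.37]
```

View pics/m1.png

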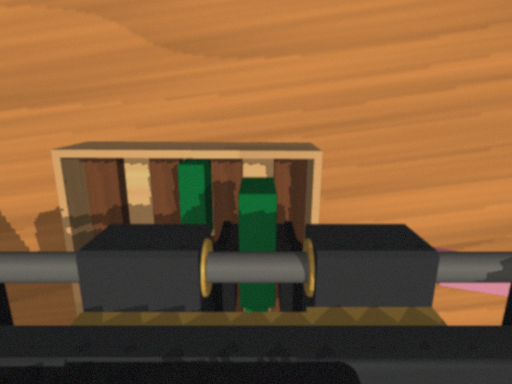

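```bash
python3 - <<'E'
from h import *
place(-37.5,46.3); 
jaws.grip(34); p=ctrl.sense()["ee_pos"]; ctrl.movel([p[0],p[1],140],rate=150)
ctrl.move_pose([455,-50,380],q(np.pi/2)); st()
w=cam("wrist"); crop(w,140,110,170,145,4.5,"n1.png"); crop(cam("side"),110,90,220,280,2,"n3.png"); crop(cam("side"),190,150,130,100,6,"n2.png")
E
```

```text
down guard=True clk 46.9 pos [472.2 -47.8  43. ] F [-0.6  0.5  4. ] w 17.7
 clk 49.3 pos [454.4 -50.6 378.6] F [-0.2 -0.3  0.2] w 33.6
```

View pics/n1.png

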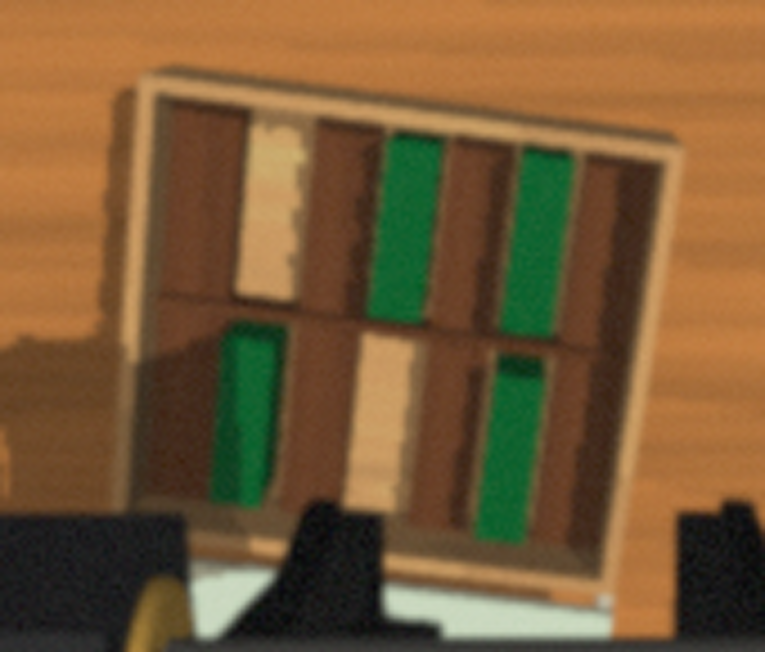

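View pics/n2.png

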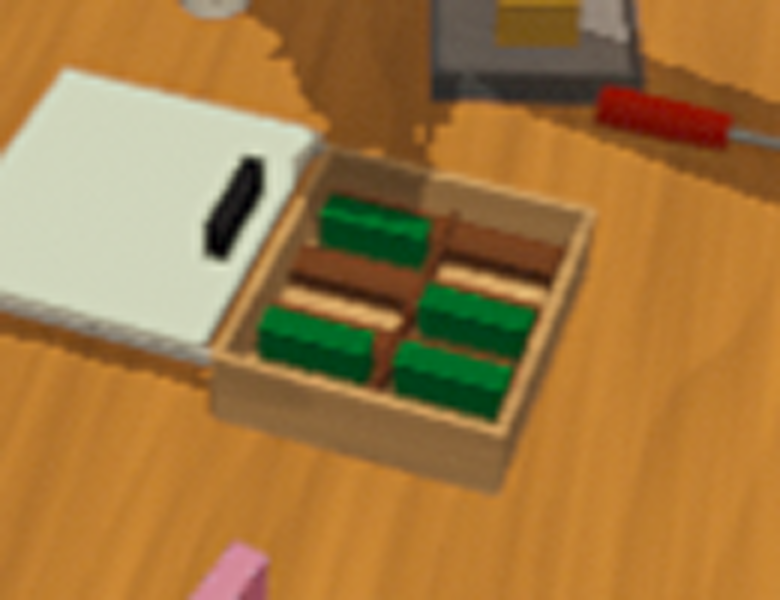

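View pics/n3.png

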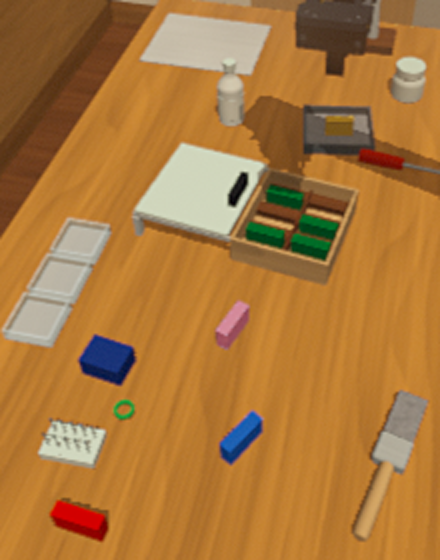

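```bash
python3 - <<'E'
from h import *
ctrl.move_pose([450,-150,280],q(np.pi/2))
w=cam("wrist"); crop(w,180,100,150,120,5,"o1.png")
c=cam("scene"); crop(c,195,170,90,70,8,"o2.png")
E
```

```text
(no output)
```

View pics/o1.png

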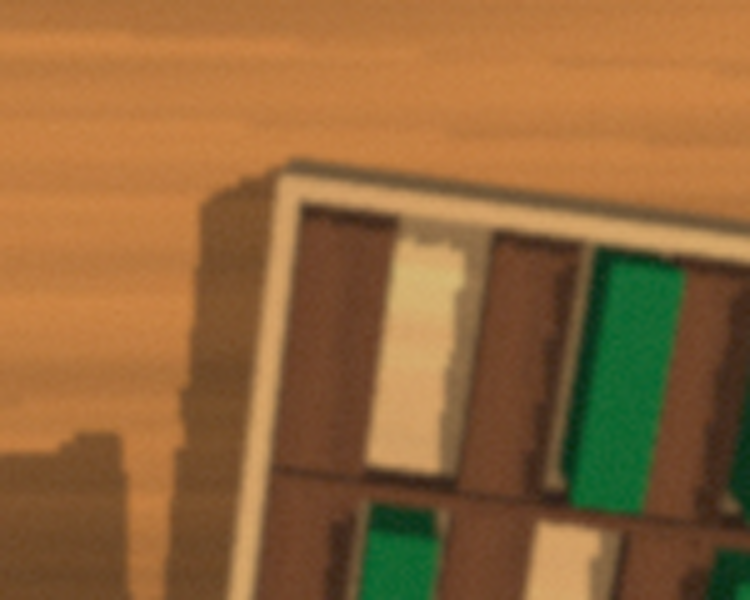

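View pics/o2.png

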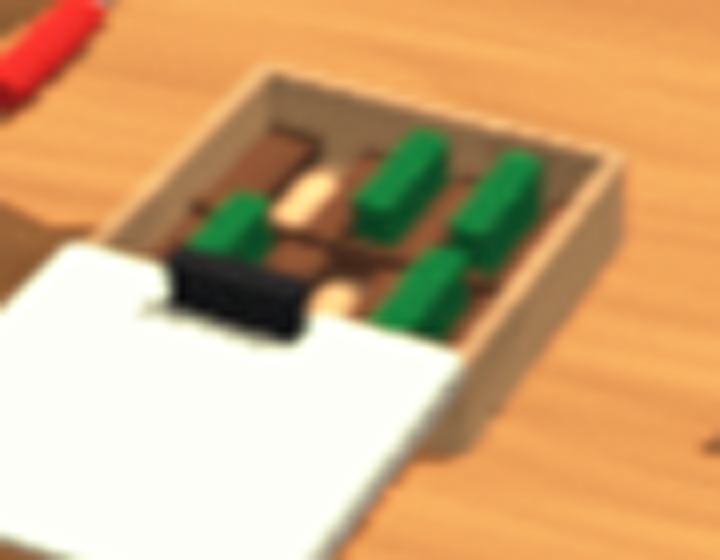

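```bash
python3 - <<'E'
from h import *
jaws.grip(50)
ctrl.move_pose(bw(97,0,160),q(BA)); st()
print(ctrl.movel(bw(97,0,79),q(BA),rate=120,guard=8)); st()
jaws.grip(5); st("grip"); p=ctrl.sense()["ee_pos"]; print(tobox(p))
print(ctrl.movel(bw(-55,0,79),q(BA),rate=90,guard=12)); st("slid")
print(ctrl.movel(bw(-66,0,79),q(BA),rate=25,guard=10)); st("end"); print(tobox(ctrl.sense()["ee_pos"]))
jaws.grip(50); st()
p=ctrl.sense()["ee_pos"]; ctrl.movel([p[0],p[1],200],rate=200)
ctrl.move_pose([455,-50,380],q(np.pi/2)); st()
w=cam("wrist"); crop(w,155,115,150,145,5,"p1.png"); crop(cam("side"),110,90,220,280,2,"p3.png"); crop(cam("side"),190,150,130,100,6,"p2.png")
E
```

```text
clk 52.7 pos [ 600.1 -111.5  160.3] F [-0.1 -0.6  0.3] w 49.9
False
 clk 53.5 pos [ 600.7 -111.    79.7] F [ 0.2 -0.4  0.2] w 50.3
grip clk 54.2 pos [ 600.2 -111.1   79.1] F [ 0.9 -0.5  0.3] w 14.1
[[ 9.71520307e+01 -4.72712109e-02]]
False
slid clk 56.1 pos [449.3 -90.8  79. ] F [-0.4  4.   3.8] w 13.9
True
end clk 56.4 pos [442.3 -89.8  79. ] F [ 1.5 -0.6 -0.1] w 13.5
[[-62.24122857   0.61113133]]
 clk 57.3 pos [442.8 -88.1  79. ] F [0.6 0.  0.4] w 49.9
 clk 59.5 pos [454.7 -50.1 379. ] F [ 0.6  0.3 -0.3] w 50.2
```

View pics/p1.png

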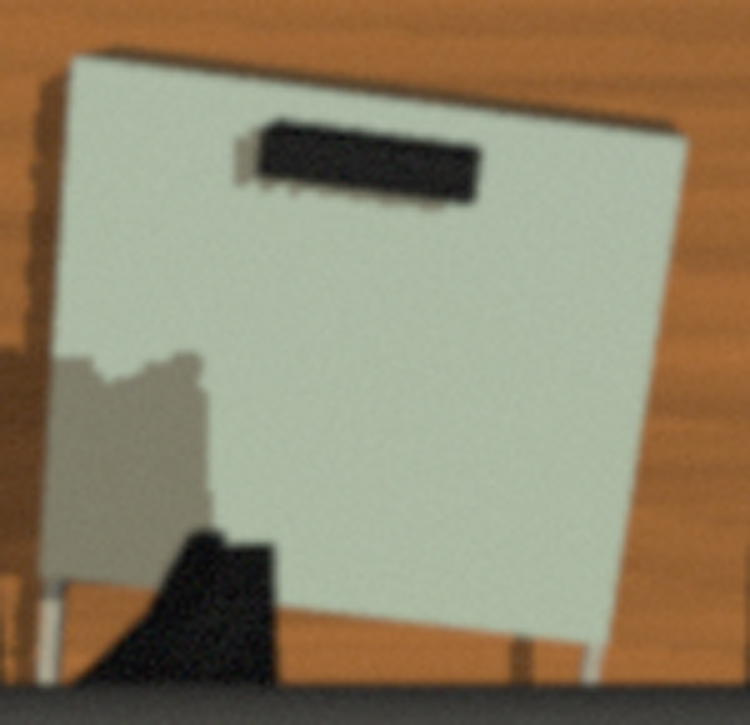

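View pics/p2.png

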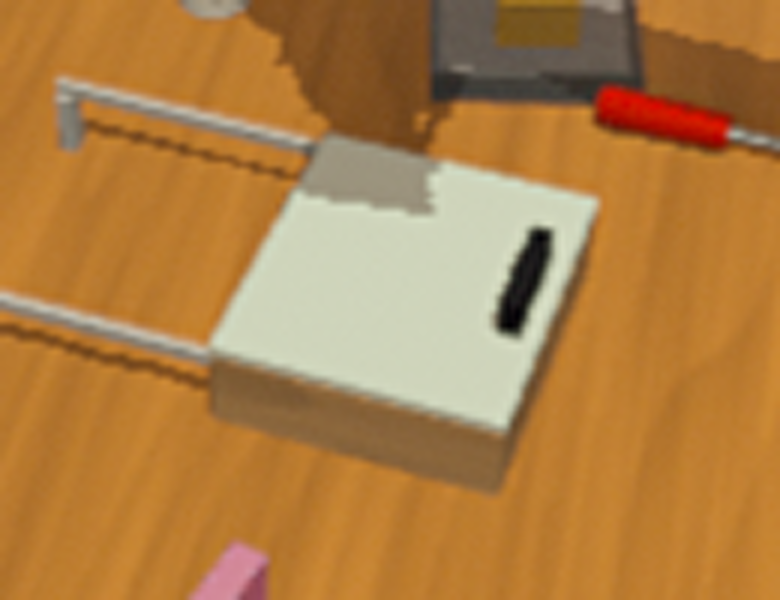

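View pics/p3.png

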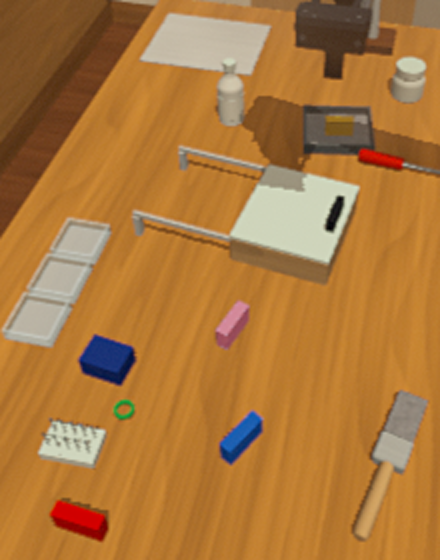

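```bash
python3 - <<'E'
from h import *
ctrl.pause(0.5); ctrl.close_job(); print("closed")
E
```

```text
the job is handed in; nothing more can be done
closed
```

The job is handed in at about 60 s on the clock, and my last checks showed everything in place.

- **Cover:** I slid it fully open at the start and shut it at the end. When shutting, it met the end stop with the handle at about box x = -62 mm, and both cameras showed it flush over the box.
- **Brass block:** I took it out of slot 5 and left it in the steel tray. It stands near the middle.
- **Slabs:** There were three green slabs on the bench, now in slots 5, 3 and 2, one per slot. Each touched down at floor height. The pictures before closing showed all three upright, and the stored slab still in slot 1.
- **Other things on the bench:** In the last picture, the blue, pink and red look-alikes and the other things in view stand where they started.

None of my checks failed. One view made the slot 3 slab look wider than the others, but a closer view showed it upright with floor visible on both sides. I noticed no knocked slab and no slackened grip.

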